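# Cork a spice jar in the two-stop bench press

### The job

Take the amber jar whose wooden-capped stopper still stands up out of its neck, seat it upright in the round recess of the corking press's carriage, and slide the carriage fully home under the plunger. Then press the red plunger knob down, past the soft stop where its pad meets the stopper and on to the stiffer second stop, so that the cap sits flush on the jar's rim (about 20 N is right, over 30 N would crack the jar), and let the knob spring back up, leaving the finished jar with the red band and everything else on the table where it is.

Things in the scene. Friction and masses are not known exactly. Their poses are not given: they have to be found in the camera images.
- jar_mid (a point): Middle of the jar to be corked: amber glass, round, 60 mm diameter up to 50 mm high, narrowing to a 49 mm neck with its rim 62 mm above the bottom, a plain brown cork band round the body, loose, about 0.25 kg. The point lies on the jar's axis 35 mm above its bottom; z is up along the axis.
- cap_top (a point): Centre of the top of this jar's stopper: a pale wooden disc, 52 mm diameter and 8 mm thick, on a cork shank. At the start it stands 5 to 9 mm too high, with a gap under the disc; pushed home, the disc lies on the rim and this point is 35 mm above jar_mid. The shank grips the neck with about 8 N and stays where it is left.
- done_mid (a point): Middle (35 mm above the bottom) of a finished jar that must be left alone: same shape and size, but with a white paper band round the body, a thin red band at the cap, and its stopper already home.
- nest (a point): Centre of the floor of the round recess in the press's aluminium carriage (82 x 82 mm). The recess is 66 mm across and 8 mm deep, its rim chamfered by 3 mm; its floor is 24 mm above the table, so a seated jar has jar_mid 35 mm above this point. Its x axis is the level direction in which the carriage is pushed to go home; z is up.
- post (a point): Grip point on the carriage's upright black push post: 18 mm diameter, reaching from the carriage to 88 mm above the table; this point is on its axis, 72 mm above the table, 105 mm behind the nest's centre (along the nest's -x). Pinch it from above or push it.
- carriage (a joint): How far the carriage has slid (m): 0 = fully out, 0.150 = home against its rigid end stop with the nest right under the plunger. It starts between 0 and 0.03, slides with about 2.5 N of friction and stays where it is left.
- knob_top (a point): Centre of the flat top of the red plunger knob: 40 mm diameter, 14 mm thick, 223 mm above the table when up. The plunger moves straight down; its mechanical end, 36 mm down, is never needed. A return spring brings it back up. It rises from a green head (54 mm wide, top 161 mm above the table) on a column beyond it in the nest's +x, 67 to 103 mm from the plunger's axis.
- plunger: The same plunger; origin on its axis at the knob's underside, z up. Pressed, it meets only its spring (2 to 6 N) until its rubber pad, whose set height is unknown and varies, meets the stopper 5 to 25 mm down (soft first stop). Then 8 N more per mm to 11 to 14 N, where the stopper slides 5 to 9 mm; cap on the rim, again 8 N per mm: second stop, 15 to 32 mm down.
- bowl: Bystander: steel bowl, 170 mm wide, 60 mm high; origin at the centre of its underside.
- tweezers: Bystander: steel tweezers, 120 mm long, lying flat; origin under their middle.
- brush: Bystander: hand brush lying flat; origin on its underside.
- cup: Bystander: blue cup, 76 mm wide, 80 mm high; origin at the centre of its underside.
- tin: Bystander: round tin, 80 mm wide, 110 mm high; origin at the centre of its underside.
- cork_box: Bystander: open wooden box in two halves, 180 x 120 x 50 mm; origin at the centre of its underside.

How it is judged:
By the outcome, as a careful person would: the job done as asked, in the order asked, and still so for the second after the job is handed in, with the robot touching nothing.
It also fails if it takes over 62 s, if anything falls off the work surface, if the arm or the gripper's body presses on something with over 40 N, if the wrist force passes 120 N, or if a joint passes its speed limit or range.

### The arm

A 7-joint arm with a two-finger parallel gripper is mounted at the origin on the work surface. World frame = base frame: x ahead of the robot, y to its left, z up, the work surface at z = 0. Lengths are in m, angles in rad, forces in N, time in s.
With the tool pointing down it reaches from about 0.4 to 0.85 m from the base axis. Payload 4.5 kg.
Tool frame: the origin (TCP) lies at the very end of the fingers, on their centre line; the grasp point (between the pads) lies 19 mm behind it (r.grip_point_offset is the distance from the TCP to the grasp point, in m); z points along the fingers, y is the line along which they close (so a half turn about z gives the same grasp; the last joint's range is limited). The gripper opens to 88 mm and grips with 3 to 60 N. Pads are 18 mm wide; open, the fingers measure 123 mm over their backs; the gripper's body (75 mm by 187 mm) begins 45 mm behind the grasp point.
Start: joints at [-1.182, 0.689, -0.195, 1.565, 0.157, 0.902, -0.215], TCP at [0.217, 0.586, 0.239] pointing down, gripper open.
Joint ranges: [-3.01, 3.01], [-0.46, 2.08], [-1.47, 1.51], [0.13, 2.56], [-1, 4.14], [0.04, 2.09], [-2.66, 2.66]. Speed limits (rad/s): [2.57, 2.57, 3.14, 3.14, 3.14, 3.14, 3.14].

### API

Orientations are given as a unit quaternion [x, y, z, w].
In Python, from plant import r gives the robot as it stands.
- The arm moves only by the tool carry_out, never from a script. Its argument "rows" is a list of rows, each a list of 3 entries, a list of its own where there are three numbers: the shift along the tool's x, y, z in cm, then the turn, a rotation vector about the tool's x, y, z in degrees, then the closure, from 0 (fully open) to 1 (shut). A call has 1 to 12 rows; each row is the pose to reach, as a shift and turn from the pose commanded when the call began, along the tool's axes at that moment; what a row does not reach only later rows make up. A row lasts 1/10 s, in which the tool goes at most 50 mm and 8.59 degrees, less where a joint would pass 70% of its speed; a pose out of reach is approached as far as the arm can. A call with a gripper value outside its range is refused whole. The fingers move at their own pace and stop on an object; "newtons" is the grip in N (left out, the last holds). Time passes only in rows, so rows that repeat a pose let the fingers close. It gives the time, the measured TCP pose, the force, the opening and the grip force at its end, in the units of the state.
- r.get_state(): the state, without advancing time (a new reading comes with each control period).
- r.snapshot(name): name is "scene" or "top" or "wrist"; returns a dict with "image" (480x640x3 uint8, red, green, blue), "fx", "fy", "cx", "cy" (pixels), "dist_coeffs" ([k1, k2, p1, p2, k3] as OpenCV has them; the pictures are not rectified), "pose" (4x4, takes a point from camera to world coordinates). Camera axes: x right, y up, looking along -z (the intrinsics and any distortion apply to the point x, -y, -z); pixel columns grow to the right and rows downward; lengths in m; the calibration is good to about 2 mm. A picture is of the moment at which its call begins. There is no depth.
- r.finish_job(): hands the job in; it is judged then, once.
The state is a dict: "clock": time; "q": joint angles; "qd": joint speeds; "joint_torque": joint torques, N m; "tool_pos": TCP position; "eef_rot": TCP orientation; "contact_force": force on the tool from outside, world axes, zero at the start; "moment": the same for the moment, N m; "opening": opening from 0.0 (shut) to 1.0 (fully open); "finger_force": force on a finger pad.
Only numpy, scipy, OpenCV 4.12 (cv2) and the standard library are available. Lean on these libraries where they do the work, as an engineer would, in place of code of your own. Each camera call takes 0.05 s, during which the arm holds its last target. There are 200 camera calls.

## Working session

There is one attempt and no reset: what is moved stays moved. The work goes in short steps, Python scripts to look and compute and a tool call to move; the robot and the scene stay as the last step left them, time stands still between calls to the robot, and variables do not carry over. Pictures are saved under pics/ and viewed, at most 12 in all, crops included, and the job is handed in when it is done.

Besides the shell and the picture viewer there is one more tool, called after "Request:" in YAML: its name, and indented under it one key for each argument. carry_out: Moves the arm, as the interface text tells. Its arguments: {"type":"object","properties":{"rows":{"type":"array"},"newtons":{"type":"number"}},"required":["rows"]}

```bash
mkdir -p pics; ls
python3 - <<'E'
from plant import r
import cv2,numpy as np,pickle
for n in("scene","top"):
    s=r.snapshot(n);pickle.dump(s,open(n+".pkl","wb"));cv2.imwrite(f"pics/{n}0.png",s["image"][:,:,::-1])
    print(n,s["fx"],s["fy"],s["cx"],s["cy"],s["dist_coeffs"],np.round(s["pose"],3).tolist())
st=r.get_state();print(st["clock"],st["tool_pos"],st["eef_rot"],st["contact_force"])
E
```

```text
pics
scene 440.7178140409704 440.7178140409704 318.3281677205577 234.7192704009556 [-0.02625399  0.          0.          0.          0.        ] [[0.314, -0.522, 0.793, 1.397], [0.949, 0.164, -0.267, -0.235], [0.01, 0.837, 0.548, 0.695], [0.0, 0.0, 0.0, 1.0]]
top 534.0986563285946 534.0986563285946 319.23215877452884 239.45245788322697 [-0.14998159  0.          0.          0.          0.        ] [[-0.006, 0.994, -0.107, 0.45], [-1.0, -0.008, -0.023, 0.029], [-0.023, 0.107, 0.994, 1.459], [0.0, 0.0, 0.0, 1.0]]
0.1 [0.21697758 0.58553127 0.2379887 ] [ 1.76443037e-01  9.84310511e-01 -8.16623288e-04 -8.05847796e-05] [1.04590758 0.63159203 0.0198028 ]
```

View pics/scene0.png

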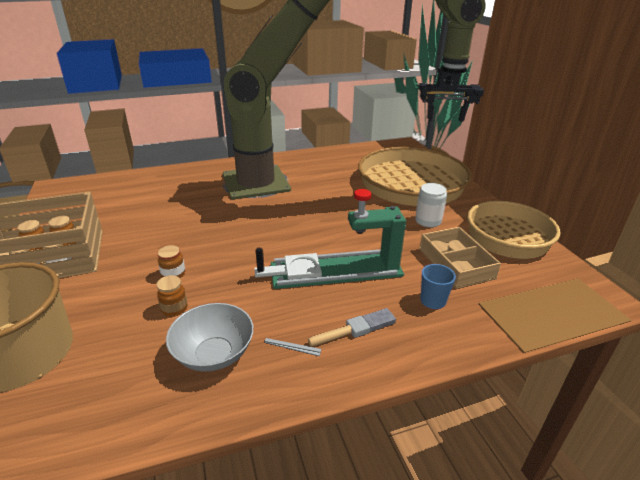

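View pics/top0.png

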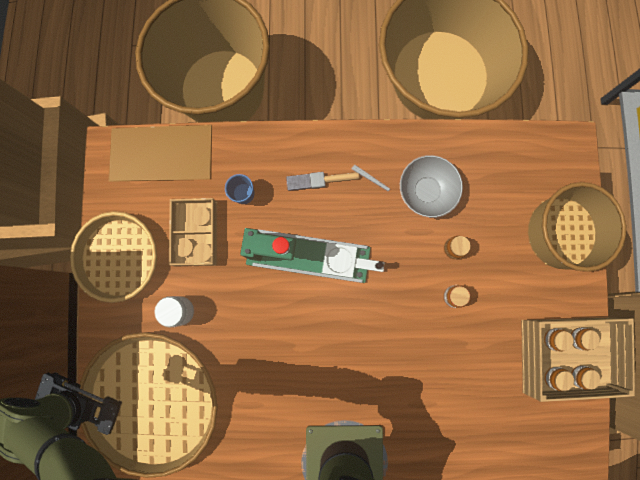

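The scene view shows two amber jars at (171,262), with a white band, and (171,295), with a plain band. In the top view they are at (459,296) and (459,246). The press nest is at (341,258), the post near (378,266) and the knob at (281,246). Next I'll enlarge these areas.

```bash
cat > h.py <<'E'
import cv2,numpy as np,pickle
def K(s): return np.array([[s["fx"],0,s["cx"]],[0,s["fy"],s["cy"]],[0,0,1.]])
F=np.diag([1,-1,-1.])
def ray(s,px):
    u=cv2.undistortPoints(np.array([[px]],float),K(s),np.array(s["dist_coeffs"]))[0,0]
    P=np.array(s["pose"]); d=P[:3,:3]@F@np.array([u[0],u[1],1]); return P[:3,3],d/np.linalg.norm(d)
def atz(s,px,z):
    o,d=ray(s,px); return o+d*(z-o[2])/d[2]
def tri(*sp):
    A=np.zeros((3,3));b=np.zeros(3);L=[]
    for s,px in sp:
        o,d=ray(s,px);M=np.eye(3)-np.outer(d,d);A+=M;b+=M@o;L.append((o,M))
    p=np.linalg.solve(A,b); return p,[np.linalg.norm(M@(p-o)) for o,M in L]
def proj(s,p):
    P=np.array(s["pose"]); c=F@P[:3,:3].T@(np.array(p)-P[:3,3])
    return cv2.projectPoints(c[None],np.zeros(3),np.zeros(3),K(s),np.array(s["dist_coeffs"]))[0][0,0]
def crop(s,x,y,w,h,k): return cv2.resize(s["image"][y:y+h,x:x+w,::-1],None,fx=k,fy=k,interpolation=cv2.INTER_CUBIC)
E
python3 - <<'E'
from h import *
a=pickle.load(open("scene.pkl","rb"));b=pickle.load(open("top.pkl","rb"))
A=np.hstack([crop(a,140,235,60,85,4),crop(a,250,180,140,85,4)])   # 240+560
B=np.hstack([crop(b,430,225,60,85,3),crop(b,240,225,155,60,4)[:255,:620]]) if 0 else None
c1=crop(b,430,225,60,60,4);c2=crop(b,245,225,140,60,4)
cv2.imwrite("pics/c1.png",np.vstack([A,np.hstack([c1,c2])]))
E
```

```text
(no output)
```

View pics/c1.png

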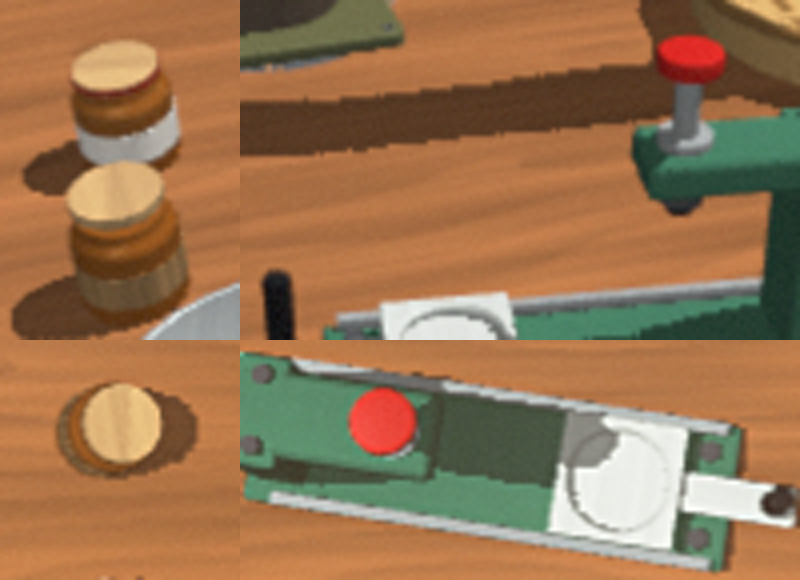

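The lower-left crop jar has the plain cork band and a raised cap, so it's the target: scene (169,282), top (460,246). Knob top: scene (362,192), top (280.5,245.5). Post top: scene (259,249), top (379.5,265). Recess rim: top (339.5,260).

Run:
```python
from h import *
a=pickle.load(open("scene.pkl","rb"));b=pickle.load(open("top.pkl","rb"))
for n,p,q in(("cap",(168.8,282.2),(460.1,245.6)),("done",(168.6,251.5),(458,295)),("knob",(362.1,192.2),(280.4,245.2)),("posttop",(258.9,249),(379.4,264.7))):
    t,e=tri((a,p),(b,q));print(n,t.round(4),np.round(e,4))
print("nestrim",atz(b,(339.5,259.7),.032).round(4), "scene at", proj(a,atz(b,(339.5,259.7),.032)))
from scipy.spatial.transform import Rotation as R
from plant import r
print(R.from_quat(r.get_state()["eef_rot"]).as_matrix().round(3))
for n,p in(("bowl",(431,186)),("wht",(173,311))):print(n,atz(b,p,.06).round(3))
```

```text
cap [ 0.58   -0.3069  0.0732] [0.0009 0.0009]
done [ 0.4511 -0.3009  0.0674] [0.001 0.001]
knob [0.5709 0.1489 0.2205] [0.0006 0.0006]
posttop [ 0.5314 -0.0934  0.0851] [0.0005 0.0005]
nestrim [0.5488 0.0079 0.032 ] scene at [301.48204926 263.20263894]
[[-0.938  0.347 -0.   ]
 [ 0.347  0.938 -0.002]
 [-0.    -0.002 -1.   ]]
bowl [ 0.742 -0.238  0.06 ]
wht [0.413 0.45  0.06 ]
```

Request:
carry_out:
  rows:
    - [[-1, -1, 0], [0, 0, 3], 0]
    - [[-3, -3.3, 0], [0, 0, 6], 0]
    - [[-6, -6.6, 0], [0, 0, 10], 0]
    - [[-9, -9.9, 0], [0, 0, 14], 0]
    - [[-12, -13.2, 0], [0, 0, 18], 0]
    - [[-15, -16.5, 0], [0, 0, 22], 0]
    - [[-18, -19.8, 0], [0, 0, 26], 0]
    - [[-21, -23.1, 0], [0, 0, 30], 0]
    - [[-24, -26.4, 0], [0, 0, 34], 0]
    - [[-27, -29.7, 0], [0, 0, 38], 0]
    - [[-30, -33, 0], [0, 0, 42], 0]
    - [[-32, -35, 0], [0, 0, 45], 0]

```text
clock: 1.3
tool_pos: [0.3959, 0.1432, 0.2386]
eef_rot: [0.542, 0.84, -0.001, 0.0]
contact_force: [-0.5, -0.2, 0.3]
opening: 1.002
finger_force: 0.0
```

```bash
cat >> h.py <<'E'
from scipy.spatial.transform import Rotation as R
def go(r,tgt,yaw=None):
    "cm shift & deg turn in tool axes from measured pose to TCP tgt with tool y at world yaw (deg)"
    s=r.get_state();M=R.from_quat(s["eef_rot"]).as_matrix()
    print("clk",s["clock"],"tcp",np.round(s["tool_pos"],4),"F",np.round(s["contact_force"],1),"open",s["opening"])
    print("shift",(M.T@(np.array(tgt)-s["tool_pos"])*100).round(2))
    y=np.radians(-9.5 if yaw is None else yaw)
    Y=np.array([np.cos(y),np.sin(y),0]);Z=np.array([0,0,-1.]);D=np.c_[np.cross(Y,Z),Y,Z]
    print("turn",np.degrees(R.from_matrix(M.T@D).as_rotvec()).round(2))
E
python3 -c "
from h import *;from plant import r
go(r,[.58,-.307,.24])"
```

```text
clk 1.3 tcp [0.3959 0.1432 0.2386] F [-0.5 -0.2  0.3] open 1.0020241336337854
shift [-48.61  -1.77  -0.08]
turn [-0.05  0.08 33.82]
```

Request:
carry_out:
  rows:
    - [[-2, 0, 0], [0, 0, 2], 0]
    - [[-6, -0.2, 0], [0, 0, 4], 0]
    - [[-10.5, -0.4, 0], [0, 0, 7], 0]
    - [[-15, -0.6, 0], [0, 0, 10], 0]
    - [[-19.5, -0.8, 0], [0, 0, 13.5], 0]
    - [[-24, -1, 0], [0, 0, 17], 0]
    - [[-28.5, -1.2, 0], [0, 0, 20.5], 0]
    - [[-33, -1.4, 0], [0, 0, 24], 0]
    - [[-37.5, -1.5, 0], [0, 0, 27.5], 0]
    - [[-42, -1.6, 0], [0, 0, 31], 0]
    - [[-46.5, -1.7, 0], [0, 0, 33.8], 0]
    - [[-48.6, -1.8, 0], [0, 0, 33.8], 0]

```text
clock: 2.5
tool_pos: [0.5822, -0.3072, 0.2381]
eef_rot: [0.763, 0.647, -0.001, 0.001]
contact_force: [-0.4, 0.8, 0.4]
opening: 1.001
finger_force: 0.0
```

```bash
python3 -c "
from h import *;from plant import r
go(r,[.58,-.307,.22])
s=r.snapshot('wrist');pickle.dump(s,open('w1.pkl','wb'));cv2.imwrite('pics/w1.png',s['image'][:,:,::-1])
print(np.round(s['pose'],3),proj(s,[.58,-.307,.077]),s['fx'])"
```

```text
clk 2.5 tcp [ 0.5822 -0.3072  0.2381] F [-0.4  0.8  0.4] open 1.000640513957115
shift [-0.01 -0.22  1.81]
turn [0.02 0.16 0.08]
[[ 0.987  0.156  0.047  0.594]
 [-0.163  0.945  0.282 -0.236]
 [-0.001 -0.286  0.958  0.385]
 [ 0.     0.     0.     1.   ]] [318.3821453  213.06817296] 414.63486237922507
```

View pics/w1.png

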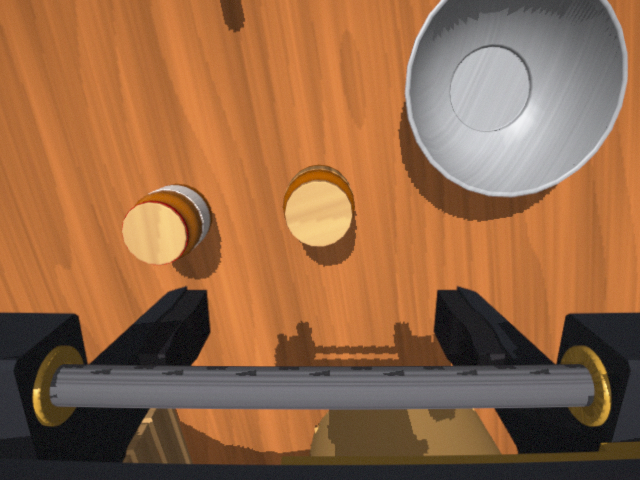

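The wrist view shows the target cap (no red band) at (319,213), within 1 px of the prediction. The finished jar is at (155,233) and clear of the fingers. Now I'll descend and grip.

Request:
carry_out:
  rows:
    - [[0, -0.2, 2], [0, 0, 0], 0]
    - [[0, -0.2, 6], [0, 0, 0], 0]
    - [[0, -0.2, 10], [0, 0, 0], 0]
    - [[0, -0.2, 14], [0, 0, 0], 0]
    - [[0, -0.2, 17], [0, 0, 0], 0]
    - [[0, -0.2, 19.5], [0, 0, 0], 0]
    - [[0, -0.2, 21], [0, 0, 0], 0]
    - [[0, -0.2, 21.7], [0, 0, 0], 0]
    - [[0, -0.2, 21.7], [0, 0, 0], 0]
  newtons: 20

```text
clock: 3.45
tool_pos: [0.5799, -0.3017, 0.0213]
eef_rot: [0.761, 0.649, -0.0, -0.0]
contact_force: [0.2, 0.4, 0.9]
opening: 0.997
finger_force: 0.0
```

Request:
carry_out:
  rows:
    - [[0, 0, 0], [0, 0, 0], 0.5]
    - [[0, 0, 0], [0, 0, 0], 0.7]
    - [[0, 0, 0], [0, 0, 0], 0.7]
    - [[0, 0, 0], [0, 0, 0], 0.7]
    - [[0, 0, 0], [0, 0, 0], 0.7]
    - [[0, 0, 0], [0, 0, 0], 0.7]
    - [[0, 0, 0], [0, 0, 0], 0.7]
    - [[0, 0, 0], [0, 0, 0], 0.7]
  newtons: 20

```text
clock: 4.25
tool_pos: [0.5806, -0.3023, 0.0225]
eef_rot: [0.761, 0.649, 0.0, 0.0]
contact_force: [-1.0, 0.1, 5.2]
opening: 0.674
finger_force: 20.0
```

Request:
carry_out:
  rows:
    - [[0, 0, -1], [0, 0, 0], 0.7]
    - [[0, 0, -3], [0, 0, 0], 0.7]
    - [[0, 0, -6], [0, 0, 0], 0.7]
    - [[0, 0, -9], [0, 0, 0], 0.7]
    - [[0, 0, -11.5], [0, 0, 0], 0.7]
    - [[0, 0, -13], [0, 0, 0], 0.7]
    - [[0, 0, -13], [0, 0, 0], 0.7]

```text
clock: 4.95
tool_pos: [0.5812, -0.3026, 0.1537]
eef_rot: [0.761, 0.649, 0.001, 0.002]
contact_force: [0.9, -0.8, -3.3]
opening: 0.675
finger_force: 20.0
```

```bash
python3 -c "
from h import *;from plant import r
go(r,[.549,.008,.15])
s=r.snapshot('wrist');pickle.dump(s,open('w2.pkl','wb'));cv2.imwrite('pics/w2.png',s['image'][:,:,::-1])
st=r.get_state();M=R.from_quat(st['eef_rot']).as_matrix()
# cap top is ~ 0.056 above TCP
for dx in (0,.003,.006):print(dx,proj(s,st['tool_pos']+M@np.array([dx,0,-.055])))"
```

```text
clk 4.95 tcp [ 0.5812 -0.3026  0.1537] F [ 0.9 -0.8 -3.3] open 0.6752917615903505
shift [30.16 -8.11  0.31]
turn [0.2  0.05 0.36]
0 [316.81321142 395.62722459]
0.003 [316.77695301 386.11308062]
0.006 [316.74030801 376.42740133]
```

View pics/w2.png

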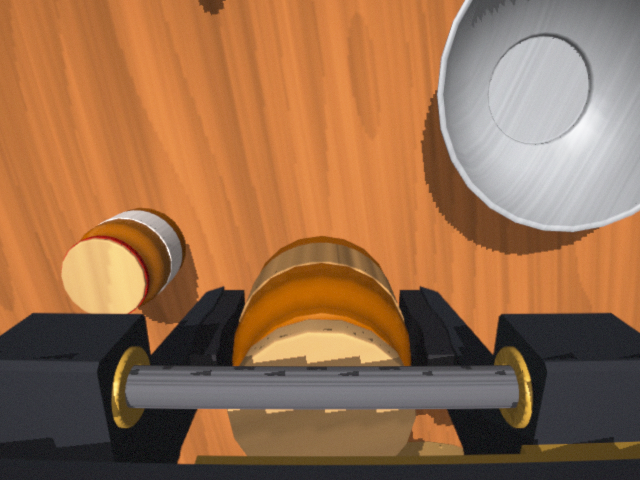

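The jar is held upright between the pads. Its cap spans columns 229 to 415, with the far edge at row ~332. I'll compare that edge with projections to get the offset in the hand.

```bash
python3 -c "
from h import *;from plant import r
s=pickle.load(open('w2.pkl','rb'))
st=r.get_state();M=R.from_quat(st['eef_rot']).as_matrix();t=np.linspace(0,2*np.pi,73)
for h in(.052,.056,.060):
  for dx in (-.006,-.003,0,.003,.006):
    P=np.array([proj(s,st['tool_pos']+M@np.array([dx+.026*np.cos(a),.026*np.sin(a),-h])) for a in t])
    Q=np.array([proj(s,st['tool_pos']+M@np.array([dx+.026*np.cos(a),.026*np.sin(a),-h+.008])) for a in t])
    B=np.array([proj(s,st['tool_pos']+M@np.array([dx+.030*np.cos(a),.030*np.sin(a),.0195])) for a in t])
    print(h,dx,P.min(0).round(),P.max(0).round(),Q[:,1].min().round(),'bottom',B.min(0).round())
im=crop(s,200,220,240,180,3);cv2.imwrite('pics/w2c.png',im)
"
```

```text
0.052 -0.006 [223. 323.] [410. 479.] 309.0 bottom [251. 233.]
0.052 -0.003 [223. 313.] [411. 471.] 299.0 bottom [250. 226.]
0.052 0 [222. 302.] [412. 463.] 289.0 bottom [250. 219.]
0.052 0.003 [221. 291.] [413. 455.] 279.0 bottom [249. 212.]
0.052 0.006 [220. 280.] [413. 447.] 269.0 bottom [249. 205.]
0.056 -0.006 [220. 331.] [413. 490.] 316.0 bottom [251. 233.]
0.056 -0.003 [219. 320.] [414. 482.] 306.0 bottom [250. 226.]
0.056 0 [218. 309.] [415. 474.] 295.0 bottom [250. 219.]
0.056 0.003 [218. 298.] [416. 466.] 285.0 bottom [249. 212.]
0.056 0.006 [217. 286.] [417. 458.] 274.0 bottom [249. 205.]
0.06 -0.006 [217. 339.] [417. 502.] 323.0 bottom [251. 233.]
0.06 -0.003 [216. 328.] [418. 494.] 313.0 bottom [250. 226.]
0.06 0 [215. 317.] [418. 486.] 302.0 bottom [250. 219.]
0.06 0.003 [214. 305.] [419. 478.] 291.0 bottom [249. 212.]
0.06 0.006 [213. 293.] [420. 469.] 280.0 bottom [249. 205.]
```

View pics/w2c.png

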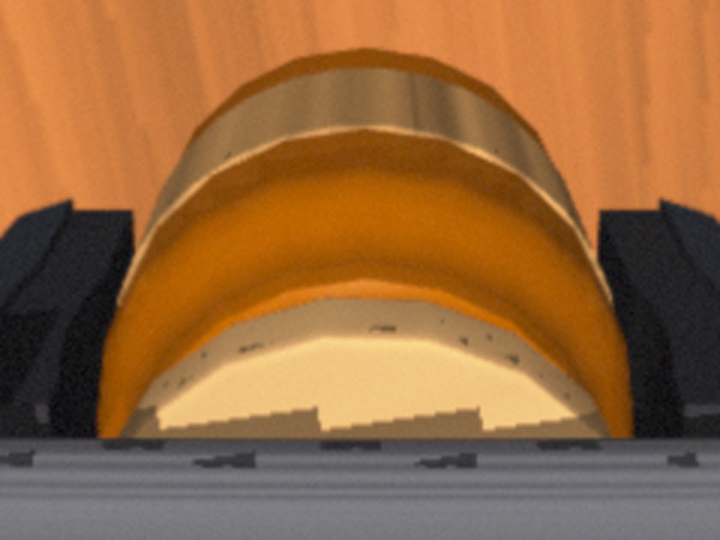

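```bash
python3 -c "
from h import *;from plant import r
a=pickle.load(open('w1.pkl','rb'));b=pickle.load(open('w2.pkl','rb'))
def T(p,q):
  M=np.eye(4);M[:3,:3]=R.from_quat(q).as_matrix();M[:3,3]=p;return M
st=r.get_state()
print((np.linalg.inv(T(st['tool_pos'],st['eef_rot']))@b['pose']).round(4))
print((np.linalg.inv(T([0.5822,-0.3072,0.2381],[0.763,0.647,-0.001,0.001]))@a['pose']).round(4))
print(atz(a,(155,233),.07),atz(b,(104,276),.07),tri((a,(155,233)),(b,(104,276))))
print(atz(a,(490,88),.005),atz(b,(540,89),.005))
t=pickle.load(open('top.pkl','rb'));print(atz(t,(427,189),.005))
print(r.get_state()['tool_pos'])"
```

```text
[[ 4.000e-04  9.588e-01  2.841e-01  7.170e-02]
 [ 1.000e+00  2.000e-04 -2.000e-03  1.100e-03]
 [-2.000e-03  2.841e-01 -9.588e-01 -1.484e-01]
 [ 0.000e+00  0.000e+00  0.000e+00  1.000e+00]]
[[ 4.000e-04  9.590e-01  2.833e-01  7.200e-02]
 [ 1.000e+00 -6.000e-04  6.000e-04  4.000e-04]
 [ 7.000e-04  2.833e-01 -9.590e-01 -1.468e-01]
 [ 0.000e+00  0.000e+00  0.000e+00  1.000e+00]]
[ 0.44878548 -0.30334264  0.07      ] [ 0.44896049 -0.30207414  0.07      ] (array([ 0.44649486, -0.30384982,  0.06561649]), [np.float64(0.0005056380107914244), np.float64(0.0005056380107915116)])
[ 0.74296779 -0.23733329  0.005     ] [ 0.74366194 -0.23724903  0.005     ]
[ 0.74485887 -0.23739416  0.005     ]
[ 0.58019317 -0.30208391  0.15197693]
```

The jar sits 6 mm toward tool -x, which agrees with the world measurement. I'll move to a point short of the nest so the wrist camera can see it.

Request:
carry_out:
  rows:
    - [[1, -0.3, 0], [0, 0, 0], 0.7]
    - [[3.5, -1, 0], [0, 0, 0], 0.7]
    - [[7, -2, 0], [0, 0, 0], 0.7]
    - [[10.5, -3, 0], [0, 0, 0], 0.7]
    - [[14, -4, 0], [0, 0, 0], 0.7]
    - [[17.5, -5, 0], [0, 0, 0], 0.7]
    - [[20.5, -5.8, 0], [0, 0, 0], 0.7]
    - [[22.5, -6.2, 0], [0, 0, 0], 0.7]
    - [[23, -6.3, 0], [0, 0, 0], 0.7]
    - [[23, -6.3, 0], [0, 0, 0], 0.7]
    - [[23, -6.3, 0], [0, 0, 0], 0.7]

```text
clock: 6.1
tool_pos: [0.5541, -0.0667, 0.1513]
eef_rot: [0.762, 0.648, -0.001, 0.0]
contact_force: [-0.2, 0.2, -2.6]
opening: 0.676
finger_force: 20.0
```

```bash
python3 -c "
from h import *;from plant import r
go(r,[.550,.014,.15])
s=r.snapshot('wrist');pickle.dump(s,open('w3.pkl','wb'));cv2.imwrite('pics/w3.png',s['image'][:,:,::-1])
print(proj(s,[.549,.008,.032]),proj(s,[.549,.008,.024]))"
```

```text
clk 6.1 tcp [ 0.5541 -0.0667  0.1513] F [-0.2  0.2 -2.6] open 0.6758207531453235
shift [ 7.9  -1.7   0.12]
turn [-0.03  0.08  0.27]
[293.84154572 113.60090465] [294.66995187 113.63270373]
```

View pics/w3.png

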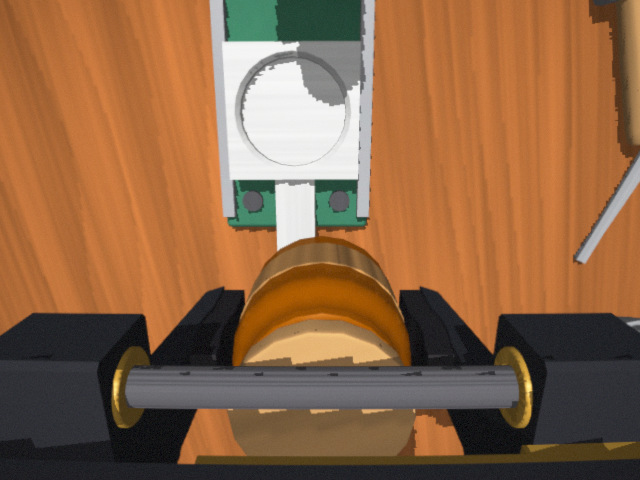

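The recess rim centre shows at (292.5,109.5), against a predicted (293.8,113.6), so the nest is about 2 mm further along. The jar is still upright in the hand.

```bash
python3 -c "
from h import *;from plant import r
s=pickle.load(open('w3.pkl','rb'));print(atz(s,(292.5,109.5),.032))
go(r,[.5495,.016,.062])"
```

```text
[0.54861589 0.01053237 0.032     ]
clk 6.15 tcp [ 0.5542 -0.067   0.1514] F [ 0.6 -0.9 -2.6] open 0.6740752839633488
shift [ 8.13 -1.8   8.93]
turn [-0.01  0.08  0.23]
```

Request:
carry_out:
  rows:
    - [[2, -0.5, 0], [0, 0, 0], 0.7]
    - [[5, -1.2, 0], [0, 0, 0], 0.7]
    - [[7.5, -1.7, 0], [0, 0, 0], 0.7]
    - [[8.1, -1.8, 1], [0, 0, 0], 0.7]
    - [[8.1, -1.8, 3.5], [0, 0, 0], 0.7]
    - [[8.1, -1.8, 6], [0, 0, 0], 0.7]
    - [[8.1, -1.8, 8], [0, 0, 0], 0.7]
    - [[8.1, -1.8, 8.9], [0, 0, 0], 0.7]
    - [[8.1, -1.8, 8.9], [0, 0, 0], 0.7]
    - [[8.1, -1.8, 8.9], [0, 0, 0], 0.7]

```text
clock: 7.15
tool_pos: [0.55, 0.0168, 0.0631]
eef_rot: [0.762, 0.648, 0.0, 0.0]
contact_force: [0.7, -0.0, -1.8]
opening: 0.669
finger_force: 20.0
```

```bash
python3 -c "
from h import *;from plant import r
go(r,[.5495,.016,.046])"
```

```text
clk 7.15 tcp [0.55   0.0168 0.0631] F [ 0.7 -0.  -1.8] open 0.6686269459288285
shift [-0.09 -0.04  1.71]
turn [0.05 0.02 0.3 ]
```

Request:
carry_out:
  rows:
    - [[-0.1, 0, 0.3], [0, 0, 0], 0.7]
    - [[-0.1, 0, 0.6], [0, 0, 0], 0.7]
    - [[-0.1, 0, 0.9], [0, 0, 0], 0.7]
    - [[-0.1, 0, 1.2], [0, 0, 0], 0.7]
    - [[-0.1, 0, 1.4], [0, 0, 0], 0.7]
    - [[-0.1, 0, 1.6], [0, 0, 0], 0.7]
    - [[-0.1, 0, 1.6], [0, 0, 0], 0.7]

```text
clock: 7.85
tool_pos: [0.5493, 0.0169, 0.0466]
eef_rot: [0.761, 0.649, 0.0, -0.0]
contact_force: [0.3, 0.0, -2.4]
opening: 0.673
finger_force: 20.0
```

Request:
carry_out:
  rows:
    - [[0, 0, 0.1], [0, 0, 0], 0.7]
    - [[0, 0, 0.2], [0, 0, 0], 0.7]
    - [[0, 0, 0.2], [0, 0, 0], 0.7]

```text
clock: 8.15
tool_pos: [0.5494, 0.0169, 0.0463]
eef_rot: [0.761, 0.649, 0.0, 0.0]
contact_force: [-3.6, 1.3, 13.3]
opening: 0.675
finger_force: 20.0
```

There is contact at the expected height, so the jar is seated. I'll release it and rise.

Request:
carry_out:
  rows:
    - [[0, 0, 0], [0, 0, 0], 0.2]
    - [[0, 0, 0], [0, 0, 0], 0.1]
    - [[0, 0, 0], [0, 0, 0], 0]
    - [[0, 0, 0], [0, 0, 0], 0]
    - [[0, 0, 0], [0, 0, 0], 0]
    - [[0, 0, -1], [0, 0, 0], 0]
    - [[0, 0, -3], [0, 0, 0], 0]
    - [[0, 0, -6], [0, 0, 0], 0]
    - [[0, 0, -9], [0, 0, 0], 0]
    - [[0, 0, -10.5], [0, 0, 0], 0]
    - [[0, 0, -11], [0, 0, 0], 0]
    - [[0, 0, -11], [0, 0, 0], 0]

```text
clock: 9.35
tool_pos: [0.5497, 0.0169, 0.1555]
eef_rot: [0.761, 0.649, 0.001, 0.0]
contact_force: [0.0, 0.4, -0.5]
opening: 0.998
finger_force: 0.0
```

```bash
python3 -c "
from h import *;from plant import r
go(r,[.532,-.0925,.15])
s=r.snapshot('top');a=r.snapshot('scene');pickle.dump(s,open('top2.pkl','wb'))
pickle.dump(a,open('scene2.pkl','wb'))
cv2.imwrite('pics/s2.png',crop(a,240,180,150,110,5))"
```

```text
clk 9.35 tcp [0.5497 0.0169 0.1555] F [ 0.   0.4 -0.5] open 0.9979450746896622
shift [-1.108e+01 -1.000e-02  5.400e-01]
turn [ 0.08 -0.03  0.38]
```

View pics/s2.png

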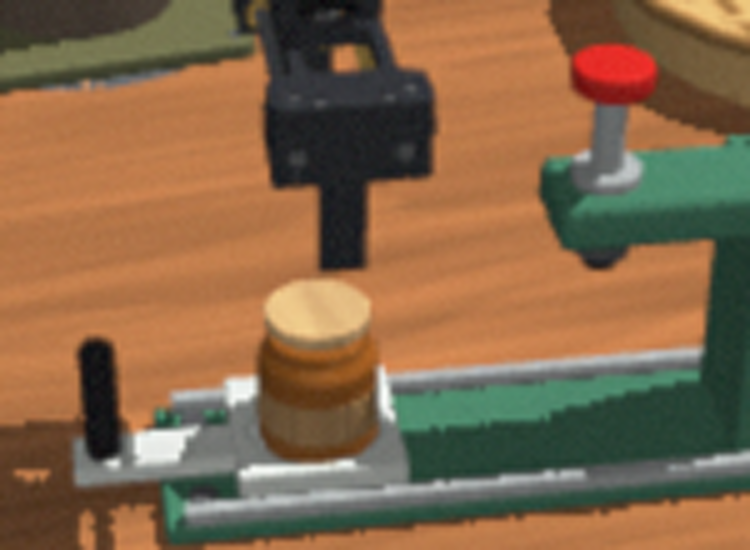

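The jar stands upright in the recess and the carriage hasn't moved. At home the camera side of the wrist would come close to the knob, so I'll check whether joint 7 allows a half turn.

```bash
python3 -c "
from plant import r
print(r.get_state()['q'].round(2))"
```

```text
[-0.2   0.72  0.14  1.89 -0.18  0.55 -0.1 ]
```

A half turn is out of range. I'll push the post from behind instead, with the fingers shut and the tool tilted 15° so the wrist leans away from the knob.

Request:
carry_out:
  rows:
    - [[-2, 0, 0], [0, 1, 0], 0.3]
    - [[-5.5, 0, 0], [0, 4, 0], 0.6]
    - [[-9, 0, 0], [0, 8, 0], 1]
    - [[-12.5, 0, 0], [0, 12, 0], 1]
    - [[-14.5, 0, 0], [0, 15, 0], 1]
    - [[-14.8, 0, 1], [0, 15, 0], 1]
    - [[-14.8, 0, 3], [0, 15, 0], 1]
    - [[-14.8, 0, 5], [0, 15, 0], 1]
    - [[-14.8, 0, 7], [0, 15, 0], 1]
    - [[-14.8, 0, 8.3], [0, 15, 0], 1]
    - [[-14.8, 0, 8.3], [0, 15, 0], 1]
    - [[-14.8, 0, 8.3], [0, 15, 0], 1]

```text
clock: 10.65
tool_pos: [0.5259, -0.1285, 0.0715]
eef_rot: [0.754, 0.643, 0.099, -0.085]
contact_force: [0.7, 0.2, -0.0]
opening: 0.004
finger_force: 0.0
```

```bash
python3 -c "
from h import *;from plant import r
d=np.array([.16,.987,0])
st=r.get_state();M=R.from_quat(st['eef_rot']).as_matrix();print(M.round(3))
go(r,np.array([.532,-.093,.072])-d*.018)
go(r,np.array([.532,-.093,.072])-d*.018+d*.15)"
```

```text
[[ 0.152  0.987  0.04 ]
 [ 0.954 -0.158  0.256]
 [ 0.259 -0.001 -0.966]]
clk 10.65 tcp [ 0.5259 -0.1285  0.0715] F [ 0.7  0.2 -0. ] open 0.0037138850208857095
shift [1.75 0.04 0.42]
turn [ -0.09 -15.02   0.42]
clk 10.65 tcp [ 0.5259 -0.1285  0.0715] F [ 0.7  0.2 -0. ] open 0.0037138850208857095
shift [16.24  0.07  4.31]
turn [ -0.09 -15.02   0.42]
```

Request:
carry_out:
  rows:
    - [[0.48, 0, 0.13], [0, 0, 0], 1]
    - [[0.97, 0, 0.26], [0, 0, 0], 1]
    - [[1.45, 0, 0.39], [0, 0, 0], 1]
    - [[1.93, 0, 0.52], [0, 0, 0], 1]
    - [[2.7, 0, 0.72], [0, 0, 0], 1]
    - [[3.5, 0, 0.94], [0, 0, 0], 1]
    - [[4.3, 0, 1.15], [0, 0, 0], 1]
    - [[5.1, 0, 1.37], [0, 0, 0], 1]
    - [[5.9, 0, 1.58], [0, 0, 0], 1]
    - [[6.7, 0, 1.8], [0, 0, 0], 1]
    - [[7.2, 0, 1.93], [0, 0, 0], 1]
    - [[7.4, 0, 1.98], [0, 0, 0], 1]

```text
clock: 11.85
tool_pos: [0.5383, -0.0526, 0.0717]
eef_rot: [0.754, 0.643, 0.1, -0.085]
contact_force: [1.1, -1.9, 0.6]
opening: 0.006
finger_force: 1.3
```

Request:
carry_out:
  rows:
    - [[0.5, 0, 0.13], [0, 0, 0], 1]
    - [[1.2, 0, 0.32], [0, 0, 0], 1]
    - [[1.9, 0, 0.51], [0, 0, 0], 1]
    - [[2.6, 0, 0.7], [0, 0, 0], 1]
    - [[3.3, 0, 0.88], [0, 0, 0], 1]
    - [[4, 0, 1.07], [0, 0, 0], 1]
    - [[4.7, 0, 1.26], [0, 0, 0], 1]
    - [[5.4, 0, 1.45], [0, 0, 0], 1]
    - [[5.9, 0, 1.58], [0, 0, 0], 1]
    - [[6.2, 0, 1.66], [0, 0, 0], 1]
    - [[6.4, 0, 1.71], [0, 0, 0], 1]
    - [[6.4, 0, 1.71], [0, 0, 0], 1]

```text
clock: 13.05
tool_pos: [0.5482, 0.0123, 0.0717]
eef_rot: [0.754, 0.643, 0.099, -0.085]
contact_force: [0.9, -0.3, 0.6]
opening: 0.009
finger_force: 0.4
```

```bash
python3 -c "
from h import *;from plant import r
d=np.array([.16,.987,0])
go(r,np.array([.532,-.093,.072])-d*.018+d*.143)
s=r.snapshot('scene');pickle.dump(s,open('s3.pkl','wb'));cv2.imwrite('pics/s3.png',crop(s,240,150,180,140,4))"
```

```text
clk 13.05 tcp [0.5482 0.0123 0.0717] F [ 0.9 -0.3  0.6] open 0.008787879711649764
shift [1.79 0.09 0.45]
turn [ -0.1  -15.03   0.4 ]
```

View pics/s3.png

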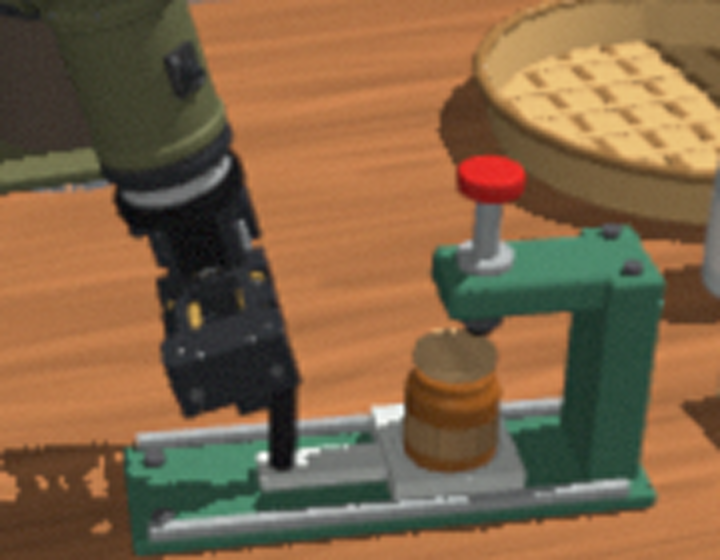

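The carriage is sliding well, the jar is upright and the plunger still has a little under 2 cm of offset left. I'll keep going gently until the end stop shows up in the force.

Request:
carry_out:
  rows:
    - [[0.3, 0, 0.08], [0, 0, 0], 1]
    - [[0.6, 0, 0.16], [0, 0, 0], 1]
    - [[0.9, 0, 0.24], [0, 0, 0], 1]
    - [[1.2, 0, 0.32], [0, 0, 0], 1]
    - [[1.4, 0, 0.38], [0, 0, 0], 1]
    - [[1.6, 0, 0.43], [0, 0, 0], 1]
    - [[1.6, 0, 0.43], [0, 0, 0], 1]

```text
clock: 13.8
tool_pos: [0.5508, 0.0288, 0.0717]
eef_rot: [0.754, 0.643, 0.099, -0.085]
contact_force: [-1.6, -1.5, -0.0]
opening: 0.007
finger_force: 0.6
```

Request:
carry_out:
  rows:
    - [[0.1, 0, 0.03], [0, 0, 0], 1]
    - [[0.2, 0, 0.05], [0, 0, 0], 1]
    - [[0.2, 0, 0.05], [0, 0, 0], 1]

```text
clock: 14.1
tool_pos: [0.5509, 0.0292, 0.0716]
eef_rot: [0.755, 0.643, 0.099, -0.085]
contact_force: [-2.1, -4.7, 1.8]
opening: 0.004
finger_force: 2.3
```

Request:
carry_out:
  rows:
    - [[0.1, 0, 0.03], [0, 0, 0], 1]
    - [[0.2, 0, 0.05], [0, 0, 0], 1]
    - [[0.2, 0, 0.05], [0, 0, 0], 1]

```text
clock: 14.4
tool_pos: [0.5509, 0.0294, 0.0716]
eef_rot: [0.756, 0.642, 0.098, -0.084]
contact_force: [-3.5, -7.9, 1.9]
opening: 0.003
finger_force: 4.2
```

The carriage is home: the force builds and the position stays put. I'll back off, rise and go above the knob.

Request:
carry_out:
  rows:
    - [[-0.5, 0, -0.13], [0, 0, 0], 1]
    - [[-1.9, 0, -0.5], [0, 0, 0], 1]
    - [[-1.4, 0, -2.5], [0, 0, 0], 1]
    - [[-0.4, 0, -6.4], [0, 0, 0], 1]
    - [[0.6, 0, -10.2], [0, 0, 0], 1]
    - [[1.6, 0, -14], [0, 0, 0], 1]
    - [[2.7, 0, -17.9], [0, 0, 0], 1]
    - [[3.2, 0, -19.8], [0, 0, 0], 1]
    - [[5.1, 0, -19.3], [0, -4, 0], 1]
    - [[9, 0, -18.3], [0, -9, 0], 1]
    - [[13, 0.1, -17.2], [0, -13, 0], 1]
    - [[16, 0.1, -16.4], [0, -15, 0], 1]

```text
clock: 15.6
tool_pos: [0.5708, 0.1478, 0.272]
eef_rot: [0.759, 0.651, 0.001, -0.0]
contact_force: [-0.3, -0.8, 0.7]
opening: 0.005
finger_force: 0.0
```

```bash
python3 -c "
from h import *;from plant import r
go(r,[.571,.1495,.235])
a=r.snapshot('scene');b=r.snapshot('top')
A=cv2.resize(crop(a,240,130,200,150,3),(600,450));B=crop(b,230,215,100,75,2)
B=cv2.copyMakeBorder(B,0,300,0,0,cv2.BORDER_CONSTANT)
cv2.imwrite('pics/s4.png',np.hstack([A,B]))"
```

```text
clk 15.6 tcp [0.5708 0.1478 0.272 ] F [-0.3 -0.8  0.7] open 0.004732315049003755
shift [ 0.17 -0.01  3.7 ]
turn [ 0.06 -0.07  0.68]
```

View pics/s4.png

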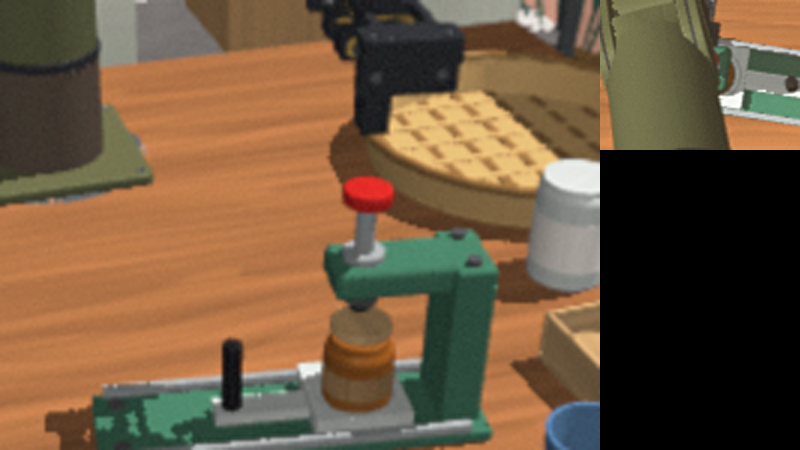

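The carriage is home with the jar centred under the pad, and the closed fingers are over the knob.

Request:
carry_out:
  rows:
    - [[0.1, 0, 1.5], [0, 0, 0], 1]
    - [[0.1, 0, 3.2], [0, 0, 0], 1]
    - [[0.1, 0, 4.1], [0, 0, 0], 1]
    - [[0.1, 0, 4.4], [0, 0, 0], 1]
    - [[0.1, 0, 4.4], [0, 0, 0], 1]
    - [[0.1, 0, 4.4], [0, 0, 0], 1]

```text
clock: 16.3
tool_pos: [0.5712, 0.1434, 0.2283]
eef_rot: [0.761, 0.648, 0.001, 0.0]
contact_force: [-0.4, -0.1, 1.7]
opening: 0.005
finger_force: 0.0
```

Request:
carry_out:
  rows:
    - [[0, 0, 0.2], [0, 0, 0], 1]
    - [[0, 0, 0.4], [0, 0, 0], 1]
    - [[0, 0, 0.6], [0, 0, 0], 1]
    - [[0, 0, 0.8], [0, 0, 0], 1]
    - [[0, 0, 0.8], [0, 0, 0], 1]

```text
clock: 16.8
tool_pos: [0.571, 0.1438, 0.2197]
eef_rot: [0.761, 0.649, 0.0, 0.0]
contact_force: [-0.3, -0.4, 2.8]
opening: 0.008
finger_force: 1.3
```

Request:
carry_out:
  rows:
    - [[0, 0, 0.1], [0, 0, 0], 1]
    - [[0, 0, 0.2], [0, 0, 0], 1]
    - [[0, 0, 0.2], [0, 0, 0], 1]

```text
clock: 17.1
tool_pos: [0.571, 0.1437, 0.2177]
eef_rot: [0.761, 0.649, 0.0, 0.0]
contact_force: [-1.0, -0.1, 2.5]
opening: 0.008
finger_force: 1.4
```

Request:
carry_out:
  rows:
    - [[0, 0, 0.1], [0, 0, 0], 1]
    - [[0, 0, 0.2], [0, 0, 0], 1]
    - [[0, 0, 0.2], [0, 0, 0], 1]

```text
clock: 17.4
tool_pos: [0.571, 0.1437, 0.2156]
eef_rot: [0.761, 0.649, 0.0, 0.0]
contact_force: [1.1, 0.7, 3.3]
opening: 0.009
finger_force: 1.5
```

Request:
carry_out:
  rows:
    - [[0, 0, 0.1], [0, 0, 0], 1]
    - [[0, 0, 0.2], [0, 0, 0], 1]
    - [[0, 0, 0.3], [0, 0, 0], 1]
    - [[0, 0, 0.3], [0, 0, 0], 1]

```text
clock: 17.8
tool_pos: [0.571, 0.1438, 0.2128]
eef_rot: [0.761, 0.649, 0.0, 0.0]
contact_force: [1.2, 0.2, 4.1]
opening: 0.004
finger_force: 2.3
```

Request:
carry_out:
  rows:
    - [[0, 0, 0.1], [0, 0, 0], 1]
    - [[0, 0, 0.2], [0, 0, 0], 1]
    - [[0, 0, 0.2], [0, 0, 0], 1]

```text
clock: 18.1
tool_pos: [0.571, 0.1438, 0.2116]
eef_rot: [0.761, 0.649, 0.001, 0.0]
contact_force: [-1.0, 0.0, 9.6]
opening: 0.004
finger_force: 5.1
```

Request:
carry_out:
  rows:
    - [[0, 0, 0.1], [0, 0, 0], 1]
    - [[0, 0, 0.2], [0, 0, 0], 1]
    - [[0, 0, 0.2], [0, 0, 0], 1]

```text
clock: 18.4
tool_pos: [0.571, 0.1437, 0.2098]
eef_rot: [0.761, 0.649, 0.001, 0.0]
contact_force: [-1.1, 0.0, 10.9]
opening: 0.008
finger_force: 5.6
```

Request:
carry_out:
  rows:
    - [[0, 0, 0.1], [0, 0, 0], 1]
    - [[0, 0, 0.2], [0, 0, 0], 1]
    - [[0, 0, 0.2], [0, 0, 0], 1]

```text
clock: 18.7
tool_pos: [0.571, 0.1437, 0.2078]
eef_rot: [0.761, 0.649, 0.001, 0.0]
contact_force: [-0.9, 0.5, 11.4]
opening: 0.006
finger_force: 5.7
```

Request:
carry_out:
  rows:
    - [[0, 0, 0.1], [0, 0, 0], 1]
    - [[0, 0, 0.15], [0, 0, 0], 1]
    - [[0, 0, 0.15], [0, 0, 0], 1]

```text
clock: 19.0
tool_pos: [0.571, 0.1438, 0.2064]
eef_rot: [0.761, 0.649, 0.001, 0.0]
contact_force: [-1.6, -0.5, 11.5]
opening: 0.005
finger_force: 5.9
```

Request:
carry_out:
  rows:
    - [[0, 0, 0.1], [0, 0, 0], 1]
    - [[0, 0, 0.1], [0, 0, 0], 1]

```text
clock: 19.2
tool_pos: [0.571, 0.1437, 0.2058]
eef_rot: [0.761, 0.649, 0.001, 0.0]
contact_force: [-1.8, 0.1, 14.5]
opening: 0.003
finger_force: 7.5
```

Request:
carry_out:
  rows:
    - [[0, 0, 0.1], [0, 0, 0], 1]
    - [[0, 0, 0.1], [0, 0, 0], 1]

```text
clock: 19.4
tool_pos: [0.571, 0.1438, 0.2053]
eef_rot: [0.761, 0.649, 0.001, 0.0]
contact_force: [-2.8, -1.2, 18.5]
opening: 0.006
finger_force: 9.1
```

Second stop reached at 18.5 N. I'll press slightly more, then release.

Request:
carry_out:
  rows:
    - [[0, 0, 0.05], [0, 0, 0], 1]
    - [[0, 0, 0.05], [0, 0, 0], 1]
    - [[0, 0, 0.05], [0, 0, 0], 1]

```text
clock: 19.7
tool_pos: [0.571, 0.1437, 0.2051]
eef_rot: [0.761, 0.649, 0.001, 0.0]
contact_force: [-2.2, -0.4, 19.7]
opening: 0.007
finger_force: 9.8
```

Request:
carry_out:
  rows:
    - [[0, 0, -0.3], [0, 0, 0], 1]
    - [[0, 0, -0.8], [0, 0, 0], 1]
    - [[0, 0, -1.3], [0, 0, 0], 1]
    - [[0, 0, -1.8], [0, 0, 0], 1]
    - [[0, 0, -2.4], [0, 0, 0], 1]
    - [[0, 0, -4], [0, 0, 0], 1]
    - [[0, 0, -6.5], [0, 0, 0], 1]
    - [[0, 0, -7], [0, 0, 0], 1]
    - [[0, 0, -7], [0, 0, 0], 1]
    - [[0, 0, -7], [0, 0, 0], 1]

```text
clock: 20.7
tool_pos: [0.5697, 0.1435, 0.2715]
eef_rot: [0.761, 0.649, -0.001, -0.001]
contact_force: [-0.9, 0.3, 0.1]
opening: 0.005
finger_force: 0.0
```

```bash
python3 -c "
from h import *;from plant import r
s=r.snapshot('scene');cv2.imwrite('pics/s5.png',np.hstack([crop(s,290,180,100,105,5),crop(s,140,235,60,105,5)]))
print(r.get_state()['tool_pos'])"
```

```text
[0.56968198 0.14349071 0.27131107]
```

View pics/s5.png

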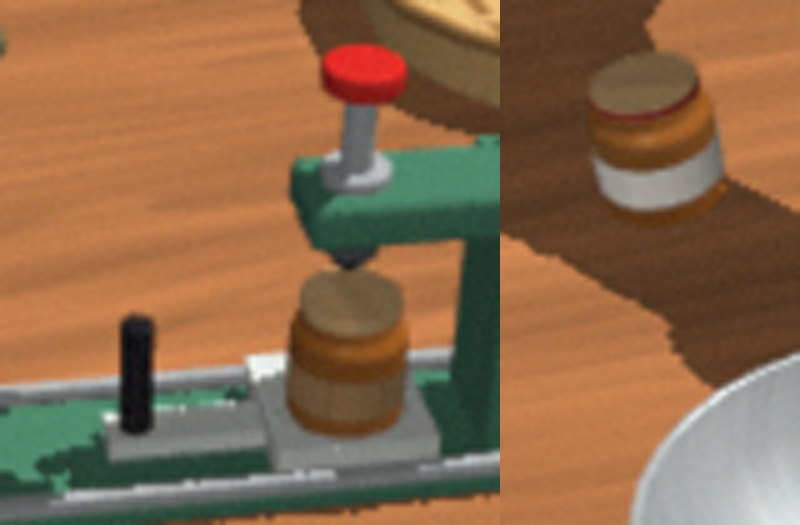

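The cap is now flush on the rim, the knob is back up at crop (363,70), the carriage is home and the finished jar hasn't moved. I'm handing in.

```bash
python3 -c "
from plant import r
print(r.finish_job())"
```

```text
the job is handed in; nothing more can be done
None
```

The job is done and handed in at about 21 s: the jar is seated and the carriage is home, the cap was pressed flush at about 20 N with the knob back up, and the finished jar was left where it stood.

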